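Rock the feeder's seesaw gate to the other chute and let the balls down

TASK

The next batch of steel balls on the bench-top feeder has to go down the other chute, not the one the seesaw gate leans to now. With the fingertips, press down the raised end of the gate so that it rocks fully over its pivot, and only after that push the shutter fully open by its tab, so that all three balls roll over the gate into the catch tray on that other side. Do not touch the balls, keep the gate over and the shutter open, and leave the other things on the bench where they are.

Things in the scene. Friction and masses are not known exactly. Their poses are not given: they have to be found in the camera images.
- feeder: Ball feeder fixed to the bench, T-shaped blue base plate, 620 mm along y, 12 mm thick. Origin: underside of the plate, straight below the gate's pivot; z up, x from the gate along the feed trough (away from the robot), y to its left. The steel feed trough (32 mm wide) lies at y = 0, x = 19 to 200 mm, sloping down to the gate; wall tops 138 to 164 mm above the bench. A fixed chute at each gate end.
- gate (a joint): Tilt of the seesaw gate, rad, about the feeder's x: +0.2 = left (+y) end raised, leans to the right chute; -0.2 = right end raised, leans to the left chute. Aluminium trough 240 mm long along y, pivot 75 mm above the bench, 0.45 kg, a dark weight block over its middle (173 mm high): it rests on one of its two stops, and once past level falls over by itself. Under 2 N on a pad rocks it.
- pad_left (a point): Middle of the top face of the flat finger pad at the left (+y) end of the gate, on the side of the trough towards the feeder's -x. Pads are about 45 mm (along y) by 50 mm (along x) of free plate, 5 mm thick, flush with the trough's rim. At the raised end the pad is about 134 mm above the bench, at the lowered end about 96 mm.
- tray_left (a point): Middle of the floor of the grey catch tray below the left (+y) chute, 16 mm above the bench; inside 106 mm along x, 96 mm along y, walls 78 mm above the bench (low towards the chute).
- tray_right (a point): The same point of the catch tray below the right (-y) chute.
- pad_right (a point): The same point on the pad at the right (-y) end of the gate.
- shutter (a joint): Travel of the shutter in m, 0 = closed (across the feed trough, holding the balls back), 0.045 = fully open; it slides along the feeder's +y (to its left) and stays where it is left. It takes about 1.5 N to push.
- shutter_tab (a point): Centre of the top of the shutter's upright black tab, 16 x 16 mm, 45 mm tall, standing free above the feed trough: its top is 213 mm above the bench, the steel plate under it ends at 168 mm and reaches 18 mm either side of the tab's centre along y. The point moves with the shutter.
- ball_1: Steel ball, 20 mm diameter, 33 g, origin at its centre; number 1 of 3 in the queue in the feed trough behind the shutter.
- ball_2: Steel ball, 20 mm diameter, 33 g, origin at its centre; number 2 of 3 in the queue in the feed trough behind the shutter.
- ball_3: Steel ball, 20 mm diameter, 33 g, origin at its centre; number 3 of 3 in the queue in the feed trough behind the shutter.
- collar: Loose steel collar, 44 mm outside, 18 mm tall, lying in front of the feeder; leave alone.
- valve_block: Loose black valve block 40 x 40 x 35 mm with a brass stub (53 mm tall in all), standing on the bench beside the feed trough, left; leave alone.
- oil_can: Small jar, 44 mm diameter, 90 mm tall, standing on the bench beside the feed trough, right; leave alone.
- screwdriver: Screwdriver lying on the bench; leave alone.
- mug: Blue mug, 80 mm wide, 90 mm tall; leave alone.
- wrench: Wrench lying on the bench; leave alone.
- part_tray: Orange parts tray 120 x 90 x 35 mm; leave alone.

How it is judged (in metres and radians):
On the way, in this order (a step that is already met when the one before it is completed fails the run):
1. the gate is rocked over to the stop it did not start at, with the shutter still shut (distance of pad_left from where it was at the start of the episode above 0.03 m and (value of joint gate below -0.16 rad or value of joint gate above 0.16 rad) and value of joint shutter below 0.012 m), for 0.2 s.
2. the shutter is pushed open (value of joint shutter above 0.037 m), for 0.1 s.
At the end, for the whole second after the job is handed in: Gate against the stop it did not start at (past 0.16 rad, pad moved over 30 mm), shutter open over 37 mm, and all three balls at rest (under 0.1 m/s) in the tray the gate now leans to (over 195 mm out along the feeder's y, centres below 60 mm) (distance of pad_left from where it was at the start of the episode above 0.03 m and value of joint shutter above 0.037 m and linear speed of each of ball_1, ball_2, ball_3 below 0.1 m/s and ((value of joint gate below -0.16 rad and y of each of ball_1, ball_2, ball_3 in the frame of feeder above 0.195 m and z of each of ball_1, ball_2, ball_3 in the frame of feeder below 0.06 m) or (value of joint gate above 0.16 rad and y of each of ball_1, ball_2, ball_3 in the frame of feeder below -0.195 m and z of each of ball_1, ball_2, ball_3 in the frame of feeder below 0.06 m))); the robot touches nothing.
It fails at once if the robot touches a ball (contact force between any of ball_1, ball_2, ball_3 and the arm above 0.3 N or contact force between any of ball_1, ball_2, ball_3 and the fingers above 0.3 N).
It fails at once if a ball is lifted above the feed trough (height (world z) of any of ball_1, ball_2, ball_3 above 0.165 m).
It fails at once if another thing on the bench is shifted by more than 30 mm (distance of any of collar, valve_block, oil_can, screwdriver, mug, wrench, part_tray from where it was at the start of the episode above 0.03 m).
It also fails if it takes over 48 s, if anything falls off the work surface, if the arm or the gripper's body presses on something with over 40 N, if the wrist force passes 120 N, or if a joint passes its speed limit or range.

ROBOT

A 6-joint arm with a two-finger parallel gripper is mounted at the origin on the work surface. World frame = base frame: x ahead of the robot, y to its left, z up, the work surface at z = 0. Lengths are in mm, angles in rad, forces in N, time in s.
With the tool pointing down it reaches from about 350 to 850 mm from the base axis. Payload 8.1 kg.
Tool frame: the origin (TCP) lies on the centre line of the jaws, within the pads' length; the fingertips stand 25 mm ahead of it and the grasp point (between the pads) lies 6 mm ahead of it; z points along the fingers, y is the line along which they close (so a half turn about z gives the same grasp; the last joint's range is limited). The gripper opens to 85 mm and grips with 20 to 120 N. Pads are 22 mm wide; open, the fingers measure 114 mm over their backs; the gripper's body (76 mm by 85 mm) begins 54 mm behind the grasp point. The pads swing forward as they close: fully open they stand 13 mm farther back than shut.
Start: joints at [-1.423, 0.13, 1.488, -0, 1.523, -0.085], TCP at [138.442, -583.814, 256.292] pointing down, gripper open.
Joint ranges: [-2.96, 2.96], [-0.89, 2.26], [0.02, 2.5], [-1.34, 4.48], [0, 2.73], [-2.66, 2.66]. Speed limits (rad/s): [2.39, 2.39, 2.79, 3.14, 3.14, 3.14].

INTERFACE

Orientations are given as [roll, pitch, yaw] about the fixed x, y, z axes, in that order (R = Rz(yaw) Ry(pitch) Rx(roll)).
In Python, from cell import telemetry, eyes, workorder gives the robot as it stands. The module is installed in compiled form; this text tells all that it offers.
- The arm moves only by the tool send_rows, never from a script. Its argument "motion" is a list of rows, each an object of numbers: "x", "y", "z": the shift along the tool's x, y, z each as a share of 0.06 m, from -1 to 1; "rx", "ry", "rz": the turn, a rotation vector about the tool's x, y, z each as a share of 0.12 rad, from -1 to 1; "claw": the gripper's target within -1 to 1 (shut at 1, half-way at 0, fully open at -1). A call has 1 to 10 rows; each row shifts and turns the commanded pose from where the row before left it, along the tool's axes as they then stand; what a row does not reach is not made up. A row lasts 1/8 s, in which the tool goes at most 62.5 mm and 10.7 degrees, less where a joint would pass 70% of its speed; a pose out of reach is approached as far as the arm can. A call with a number of a shift or a turn outside -1 to 1 is refused whole. A call with a gripper value outside its range is refused whole. The fingers move at their own pace and stop on an object; "squeeze" is the grip in N (left out, the last holds). Time passes only in rows, so rows that do not move let the fingers close. It gives the time, the measured TCP pose, the force, the opening and the grip force at its end, in the units of the state.
- telemetry.get_state(): the state, without advancing time (a new reading comes with each control period).
- eyes.capture(name): name is "scene" or "top" or "wrist"; returns the picture (480x640x3 uint8, red, green, blue); there is no depth.
- eyes.get_calibration(name): a dict with "vfov" (degrees; the focal length in pixels is half the picture's height over the tangent of half this angle, whatever the lens; pixels are square), "cx", "cy" (the principal point, pixels), "extrinsics" (4x4, takes a point from world to camera coordinates); the wrist camera has in their place "T_tool_cam" (4x4, takes a point from camera to tool coordinates, whose origin is the TCP and whose axes are the flange's). Camera axes: x right, y up, looking along -z (the intrinsics and any distortion apply to the point x, -y, -z); pixel columns grow to the right and rows downward; lengths in mm; the calibration is good to about 2 mm. The wrist camera is an equidistant fisheye: a pixel r from the principal point sees the ray r / f radians off the axis. A picture is of the moment at which its call begins: read the wrist's pose just before it. get_calibration takes no time and is no camera call.
- workorder.sign_off(): hands the job in; it is judged then, once.
Trained networks look in the newest picture that a camera, given by its name, has taken for a name from the list of things; names that differ only in an ending like _2 or _b are one class to them, and where a whole thing is asked for, a point or a joint stands for the part that bears it (a point fixed in the world has none). Each returns a list of dicts, best first, with "confidence" (0 to 1); they miss things now and then, are a little off and sometimes report something else, mostly with a low value. They report only what shows in the picture. A call takes as long as a camera call.
- eyes.boxes_of(name, camera): "centre" ([column, row] in pixels, amid what is visible of it).
- eyes.regions_of(name, camera): "mask" (480x640 bool, what is visible of it) and "centre" ([column, row] in pixels, amid what is visible of it).
- eyes.spot_point(name, camera): "centre" ([column, row] in pixels: a listed point, or the origin of a listed thing).
The state is a dict: "time": time; "qpos": joint angles; "qvel": joint speeds; "joint_efforts": joint torques, N m; "ee_pos": TCP position; "ee_rot": TCP orientation; "ft_force": force on the tool from outside, world axes, zero at the start; "torque": the same for the moment, N m; "finger_gap": finger opening in mm; "grip_force": force on a finger pad.
Only numpy, scipy, OpenCV 4.12 (cv2) and the standard library are available. Lean on these libraries where they do the work, as an engineer would, in place of code of your own. Each camera call takes 0.05 s, during which the arm holds its last target. There are 200 camera calls.

## Working session

There is one attempt and no reset: what is moved stays moved. The work goes in short steps, Python scripts to look and compute and a tool call to move; the robot and the scene stay as the last step left them, time stands still between calls to the robot, and variables do not carry over. Pictures are saved under pics/ and viewed, at most 10 in all, crops included, and the job is handed in when it is done.

Besides the shell and the picture viewer there is one more tool, called after "Call:" as a command line: name --argument value ..., lists and objects as JSON in quotes. send_rows: Moves the arm, as the interface text tells. Shift numbers are shares of 0.06 m and turn numbers shares of 0.12 rad, none past 1 either way. Its arguments: {"type":"object","properties":{"motion":{"type":"array"},"squeeze":{"type":"number"}},"required":["motion"]}

```bash
mkdir -p pics
cat > h.py <<'E'
import numpy as np, cv2
from cell import telemetry, eyes, workorder
def ray(cam,px):
    c=eyes.get_calibration(cam); f=240/np.tan(np.radians(c["vfov"])/2)
    E=np.array(c["extrinsics"]); d=np.array([(px[0]-c["cx"])/f,-(px[1]-c["cy"])/f,-1])
    return -E[:3,:3].T@E[:3,3], E[:3,:3].T@d
def atz(cam,px,z):
    o,d=ray(cam,px); return o+d*(z-o[2])/d[2]
def tri(p1,p2):
    o1,d1=ray("scene",p1);o2,d2=ray("top",p2)
    s=np.linalg.lstsq(np.c_[d1,-d2],o2-o1,rcond=None)[0]
    a=o1+s[0]*d1;b=o2+s[1]*d2
    return (a+b)/2,np.linalg.norm(a-b)
E
python3 - <<'E'
from h import *
for c in("scene","top"):
    cv2.imwrite(f"pics/{c}0.png",eyes.capture(c)[:,:,::-1])
    k=eyes.get_calibration(c); print(c,{a:(np.round(b,3).tolist()) for a,b in k.items()})
P={}
for n in["pad_left","pad_right","tray_left","tray_right","shutter_tab","feeder"]:
    for c in("scene","top"):
        r=eyes.spot_point(n,c)
        if r: P[n,c]=r[0]["centre"]; print(n,c,np.round(r[0]["centre"],1),round(r[0]["confidence"],2))
    if (n,"scene") in P and (n,"top") in P: print("  ",*tri(P[n,"scene"],P[n,"top"]))
print(telemetry.get_state())
E
```

```text
scene {'vfov': 51.274, 'cx': 318.811, 'cy': 236.422, 'extrinsics': [[-0.231, 0.973, -0.015, 124.78], [-0.567, -0.121, 0.815, 148.904], [0.791, 0.197, 0.579, -1756.807], [0.0, 0.0, 0.0, 1.0]]}
top {'vfov': 46.618, 'cx': 313.45, 'cy': 236.219, 'extrinsics': [[-0.027, -0.999, -0.022, 19.977], [0.998, -0.028, 0.05, -492.881], [-0.051, -0.021, 0.999, -1506.346], [0.0, 0.0, 0.0, 1.0]]}
pad_left top [307.1 244.7] 0.66
pad_right scene [263.7 245.2] 0.66
pad_right top [374.2 224.5] 0.92
   [ 513.39265058 -151.35541926  123.41199437] 2.9520796889678826
tray_left scene [393.8 287.9] 0.95
tray_left top [248.5 240.4] 0.71
   [486.05784238 187.66453165  15.30693548] 7.665409632557564
tray_right top [421.  191.3] 0.76
shutter_tab scene [293.5 237.9] 0.69
shutter_tab top [329.  190.8] 0.57
   [590.57896683 -41.48342194 217.42374812] 8.372713825408159
feeder scene [294.1 296.3] 0.86
feeder top [336.  218.3] 0.71
   [543.93221886 -62.1838429  -11.42402812] 11.005777066732813
{'time': 0.7, 'qpos': array([-1.42338450e+00,  1.30378139e-01,  1.48817261e+00,  2.10418050e-05,
        1.52296740e+00, -8.53939829e-02]), 'qvel': array([-0.00086124, -0.00023859, -0.00086883,  0.00045256,  0.00028705,
       -0.00200904]), 'joint_efforts': array([ 5.29863939e-05, -5.69137394e+01, -5.00758481e+01, -1.18082721e-04,
        7.68354766e-04, -6.69679889e-05]), 'ee_pos': array([ 138.46166655, -583.83514257,  256.32034833]), 'ee_rot': array([ 3.14151662e+00, -1.45862992e-05,  2.32804805e-01]), 'ft_force': array([-0.08228199,  0.29271389,  0.13035952]), 'torque': array([ 0.00530016,  0.05799526, -0.06420538]), 'grip_force': 0.0, 'finger_gap': 85.5931290295946}
```

Run:
```python
import cv2
for c,(x,y,w,h) in {"scene":(170,170,300,180),"top":(200,100,280,210)}.items():
    i=cv2.imread(f"pics/{c}0.png")[y:y+h,x:x+w]
    cv2.imwrite(f"pics/{c}0c.png",cv2.resize(i,(780,int(780*h/w)),interpolation=2))
```

```text
(no output)
```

View pics/scene0c.png

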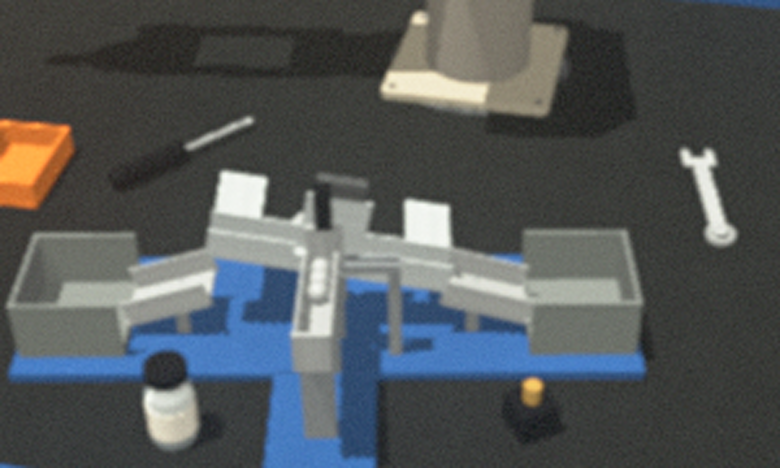

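View pics/top0c.png

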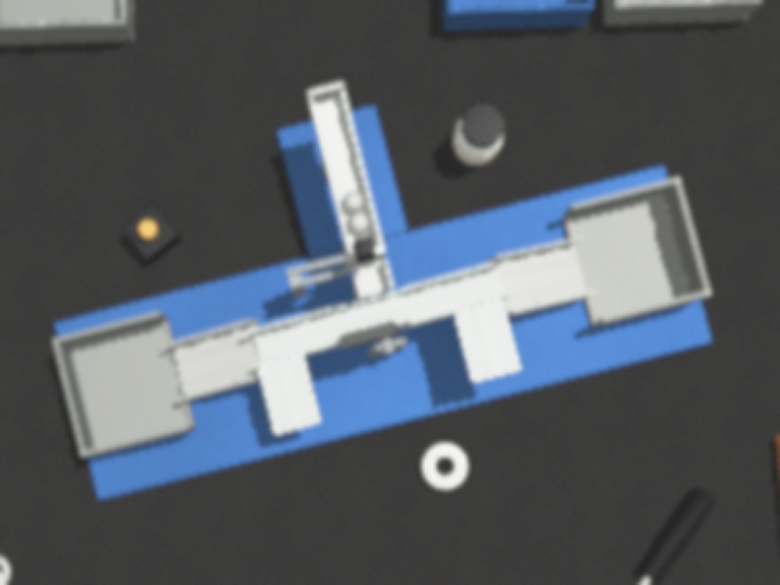

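The scene view shows the right (-y) end raised: its pad is at crop (240,195), against (428,222) for the left pad. In the top crop the right pad's centre is about (490,340), the shutter tab about (364,247), and the collar at (445,465) is near but clear.

Run:
```python
from h import *
g=lambda u,v,z: atz("top",(200+u*280/780,100+v*280/780),z)
a=g(97,497,12);b=g(712,340,12); d=a-b; print("yaw",np.arctan2(d[1],d[0])-np.pi/2, np.linalg.norm(d))
print("pad",atz("top",(374.2,224.5),134),g(490,343,134))
print("tab",atz("top",(329,190.8),213),g(364,245,213), atz("scene",(293.5,237.9),213))
print("padl",atz("top",(307.1,244.7),96),g(290,393,96))
print("collar",g(445,465,18)); print("block",g(370,333,173))
print("corners mid",(a+b)/2)
```

```text
yaw 0.2226199950883323 619.7184657359478
pad [ 512.21690107 -148.99798873  134.        ] [ 515.53899785 -153.35083711  134.        ]
tab [590.00670613 -37.49801057 213.        ] [596.69441832 -41.64571827 213.        ] [585.53473385 -47.45952061 213.        ]
padl [467.61293047  21.67285519  96.        ] [477.16293147  29.15108946  96.        ]
collar [ 406.34872376 -116.6109435    18.        ]
block [524.53275273 -45.20616819 173.        ]
corners mid [452.57036398 -78.35165165  12.        ]
```

Call:
send_rows --motion '[{"x": 0.4,"y": -0.3,"claw": 1},{"x": 0.65,"y": -0.46,"claw": 1},{"x": 0.65,"y": -0.46,"claw": 1},{"x": 0.65,"y": -0.46,"claw": 1},{"x": 0.65,"y": -0.46,"claw": 1},{"x": 0.65,"y": -0.46,"claw": 1},{"x": 0.65,"y": -0.46,"claw": 1},{"x": 0.65,"y": -0.46,"claw": 1},{"x": 0.65,"y": -0.46,"claw": 1},{"x": 0.65,"y": -0.46,"claw": 1}]' --squeeze 20

```text
invalid input
```

Call:
send_rows --motion '[{"x": 0.4,"y": -0.3,"z": 0,"rx": 0,"ry": 0,"rz": 0,"claw": 1}]'

```text
time: 0.82
ee_pos: [156.8, -561.3, 256.1]
ee_rot: [3.141, 0.0, 0.231]
ft_force: [0.7, 1.2, 0.1]
finger_gap: 69.7
grip_force: 0.0
```

Call:
send_rows --motion '[{"x": 0.65,"y": -0.46,"z": 0,"rx": 0,"ry": 0,"rz": 0,"claw": 1},{"x": 0.65,"y": -0.46,"z": 0,"rx": 0,"ry": 0,"rz": 0,"claw": 1},{"x": 0.65,"y": -0.46,"z": 0,"rx": 0,"ry": 0,"rz": 0,"claw": 1},{"x": 0.65,"y": -0.46,"z": 0,"rx": 0,"ry": 0,"rz": 0,"claw": 1},{"x": 0.65,"y": -0.46,"z": 0,"rx": 0,"ry": 0,"rz": 0,"claw": 1},{"x": 0.65,"y": -0.46,"z": 0,"rx": 0,"ry": 0,"rz": 0,"claw": 1},{"x": 0.65,"y": -0.46,"z": 0,"rx": 0,"ry": 0,"rz": 0,"claw": 1},{"x": 0.65,"y": -0.46,"z": 0,"rx": 0,"ry": 0,"rz": 0,"claw": 1},{"x": 0.65,"y": -0.46,"z": 0,"rx": 0,"ry": 0,"rz": 0,"claw": 1}]' --squeeze 20

```text
time: 1.95
ee_pos: [442.8, -236.8, 256.6]
ee_rot: [3.141, -0.0, 0.233]
ft_force: [0.3, -0.9, 0.4]
finger_gap: 0.3
grip_force: 0.0
```

Call:
send_rows --motion '[{"x": 0.74,"y": -0.56,"z": 0,"rx": 0,"ry": 0,"rz": 0,"claw": 1},{"x": 0.74,"y": -0.56,"z": 0,"rx": 0,"ry": 0,"rz": 0,"claw": 1},{"x": 0,"y": 0,"z": 0,"rx": 0,"ry": 0,"rz": 0,"claw": 1}]'

```text
time: 2.33
ee_pos: [514.5, -149.1, 256.3]
ee_rot: [-3.141, -0.001, 0.238]
ft_force: [-0.4, -0.4, -0.2]
finger_gap: 0.2
grip_force: 0.0
```

```bash
cat >> h.py <<'E'
from scipy.spatial.transform import Rotation as R
def pose():
    s=telemetry.get_state(); return s,R.from_euler("xyz",s["ee_rot"]).as_matrix(),np.array(s["ee_pos"])
def wray(px,Rm,p):
    c=eyes.get_calibration("wrist");f=240/np.tan(np.radians(c["vfov"])/2)
    u,v=px[0]-c["cx"],px[1]-c["cy"];r=np.hypot(u,v);t=r/f
    d=np.array([np.sin(t)*u/r,-np.sin(t)*v/r,-np.cos(t)]);T=np.array(c["T_tool_cam"])
    return Rm@T[:3,3]+p, Rm@T[:3,:3]@d
def watz(px,z,Rm,p):
    o,d=wray(px,Rm,p);return o+d*(z-o[2])/d[2]
E
python3 - <<'E'
from h import *
s,Rm,p=pose(); im=eyes.capture("wrist"); cv2.imwrite("pics/w1.png",im[:,:,::-1]); print(p,s["ft_force"])
np.savez("w1",R=Rm,p=p)
for n,z in(("pad_right",134),("shutter_tab",213)):
    for r in eyes.spot_point(n,"wrist")[:2]: print(n,r["centre"],r["confidence"],watz(r["centre"],z,Rm,p))
E
```

```text
[ 514.47361421 -149.05162239  256.26052186] [-0.42676218 -0.43689134 -0.18806311]
pad_right [323.7, 247.9] 0.92 [ 507.56070491 -152.61246823  134.        ]
pad_right [379.3, 1.2] 0.67 [ 678.86657109 -147.66175037  134.        ]
shutter_tab [140.1, 78.3] 0.57 [597.14970571 -43.52861193 213.        ]
shutter_tab [240.7, 144.6] 0.33 [575.1373753  -98.21337852 213.        ]
```

View pics/w1.png

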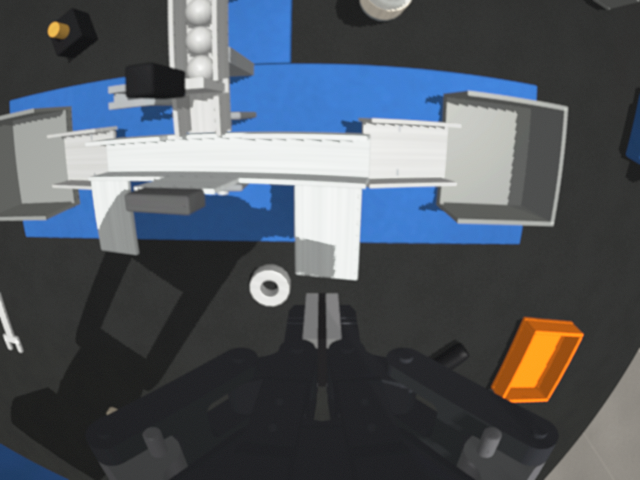

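The wrist view shows the right pad at about (328,232), the tab at (155,80), and the balls at (200,12-68). The pad lies nearly below the fingers, so I'm pressing down now.

Call:
send_rows --motion '[{"x": -0.07,"y": 0.05,"z": 0.7,"rx": 0,"ry": 0,"rz": 0,"claw": 1},{"x": 0,"y": 0,"z": 0.7,"rx": 0,"ry": 0,"rz": 0,"claw": 1},{"x": 0,"y": 0,"z": 0.15,"rx": 0,"ry": 0,"rz": 0,"claw": 1},{"x": 0,"y": 0,"z": 0.15,"rx": 0,"ry": 0,"rz": 0,"claw": 1},{"x": 0,"y": 0,"z": 0.15,"rx": 0,"ry": 0,"rz": 0,"claw": 1},{"x": 0,"y": 0,"z": 0.15,"rx": 0,"ry": 0,"rz": 0,"claw": 1},{"x": 0,"y": 0,"z": 0.1,"rx": 0,"ry": 0,"rz": 0,"claw": 1},{"x": 0,"y": 0,"z": 0,"rx": 0,"ry": 0,"rz": 0,"claw": 1}]'

```text
time: 3.48
ee_pos: [509.1, -155.9, 129.7]
ee_rot: [-3.141, 0.001, 0.233]
ft_force: [0.2, 0.0, 0.4]
finger_gap: -0.0
grip_force: 0.0
```

Call:
send_rows --motion '[{"x": 0,"y": 0,"z": -0.78,"rx": 0,"ry": 0,"rz": 0,"claw": 1},{"x": 0,"y": 0,"z": -0.78,"rx": 0,"ry": 0,"rz": 0,"claw": 1},{"x": 0,"y": 0,"z": -0.78,"rx": 0,"ry": 0,"rz": 0,"claw": 1},{"x": 0.4,"y": -0.2,"z": 0,"rx": 0,"ry": 0,"rz": 0,"claw": 1},{"x": 0,"y": 0,"z": 0,"rx": 0,"ry": 0,"rz": 0,"claw": 1}]'

```text
time: 4.1
ee_pos: [531.1, -138.2, 271.8]
ee_rot: [3.141, -0.002, 0.234]
ft_force: [-0.7, -0.2, -0.6]
finger_gap: -0.1
grip_force: 0.0
```

Run:
```python
from h import *
s,Rm,p=pose(); im=eyes.capture("wrist"); cv2.imwrite("pics/w2.png",im[:,:,::-1]); print(p,s["ft_force"])
for n,z in(("pad_right",96),("pad_left",134),("shutter_tab",213)):
    for r in eyes.spot_point(n,"wrist")[:2]: print(n,r["centre"],r["confidence"],watz(r["centre"],z,Rm,p))
np.savez("w2",R=Rm,p=p)
i=eyes.capture("scene")[170:350,170:470,::-1]
cv2.imwrite("pics/s2.png",cv2.resize(i,(780,468),interpolation=2))
```

```text
[ 531.06358113 -138.16804377  271.83785003] [-0.67751741 -0.17888723 -0.63667387]
pad_right [350.4, 244.1] 0.89 [ 513.22499514 -168.09489923   96.        ]
pad_left [127.7, 259.4] 0.91 [470.35340539  11.36190077 134.        ]
shutter_tab [166.0, 113.0] 0.96 [598.62815608 -43.03934221 213.        ]
```

View pics/w2.png

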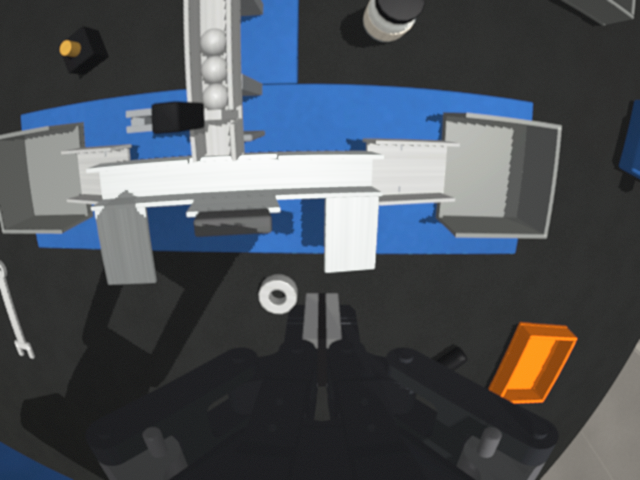

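View pics/s2.png

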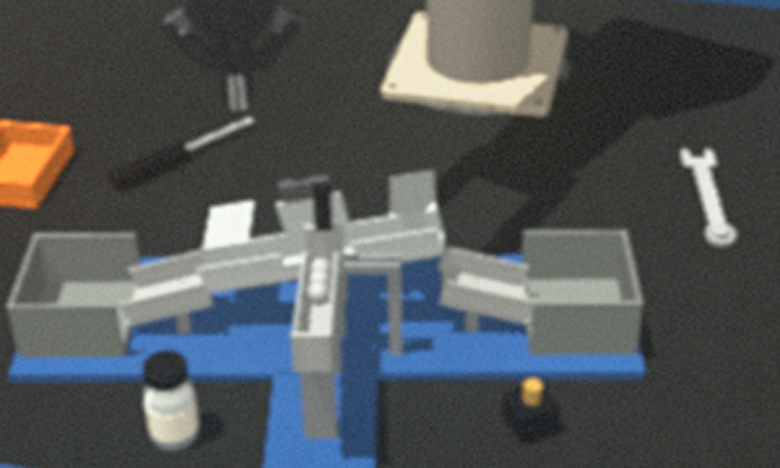

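The gate has rocked over: the right pad is now low at crop (228,225) and the left pad is up at (413,195). The shutter is still closed, with the tab at wrist pixel (178,116), so I'm moving to its right side.

Call:
send_rows --motion '[{"x": 0.72,"y": -0.18,"z": 0,"rx": 0,"ry": 0,"rz": 0,"claw": 1},{"x": 0.72,"y": -0.18,"z": 0,"rx": 0,"ry": 0,"rz": 0,"claw": 1},{"x": 0,"y": 0,"z": 0.46,"rx": 0,"ry": 0,"rz": 0,"claw": 1},{"x": 0,"y": 0,"z": 0.46,"rx": 0,"ry": 0,"rz": 0,"claw": 1},{"x": 0,"y": 0,"z": 0,"rx": 0,"ry": 0,"rz": 0,"claw": 1}]'

```text
time: 4.97
ee_pos: [606.9, -97.8, 212.1]
ee_rot: [-3.139, 0.006, 0.232]
ft_force: [-0.4, -0.1, -1.1]
finger_gap: 0.1
grip_force: 0.0
```

Run:
```python
from h import *
s,Rm,p=pose(); im=eyes.capture("wrist"); cv2.imwrite("pics/w3.png",im[:,:,::-1]); print(p,s["ft_force"])
for r in eyes.spot_point("shutter_tab","wrist")[:2]:
    q=watz(r["centre"],213,Rm,p); print(r["centre"],r["confidence"],q,"tool",Rm.T@(q-p))
```

```text
[606.94308175 -97.77746313 212.06449945] [-0.38076031 -0.0765032  -1.08218646]
[181.3, 332.3] 0.61 [596.83568559 -42.98867565 213.        ] tool [  2.78256325 -55.64598138  -0.79243353]
[380.3, 366.1] 0.23 [ 600.77357521 -124.16920039  213.        ] tool [-12.08939359  24.25764186  -0.93549014]
```

View pics/w3.png

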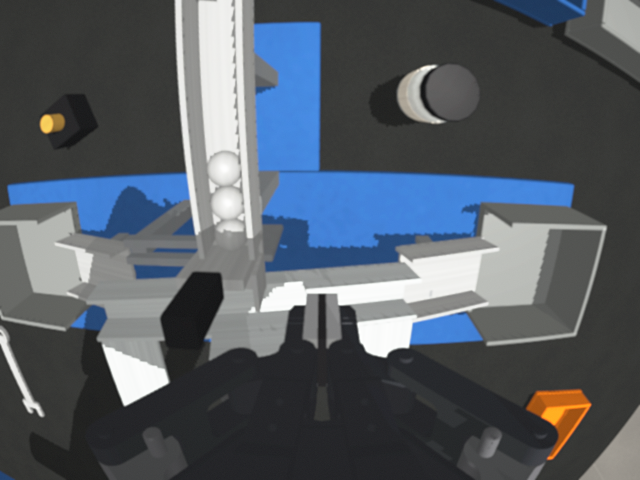

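The tab's top is at (181,332), about 55 mm to the left of the fingers and in line with them. I'm pushing it along tool -y.

Call:
send_rows --motion '[{"x": 0.05,"y": -0.3,"z": 0,"rx": 0,"ry": 0,"rz": 0,"claw": 1},{"x": 0,"y": -0.15,"z": 0,"rx": 0,"ry": 0,"rz": 0,"claw": 1},{"x": 0,"y": -0.15,"z": 0,"rx": 0,"ry": 0,"rz": 0,"claw": 1},{"x": 0,"y": -0.15,"z": 0,"rx": 0,"ry": 0,"rz": 0,"claw": 1},{"x": 0,"y": -0.15,"z": 0,"rx": 0,"ry": 0,"rz": 0,"claw": 1},{"x": 0,"y": -0.15,"z": 0,"rx": 0,"ry": 0,"rz": 0,"claw": 1},{"x": 0,"y": 0,"z": 0,"rx": 0,"ry": 0,"rz": 0,"claw": 1}]'

```text
time: 5.95
ee_pos: [597.1, -35.1, 215.3]
ee_rot: [-3.141, 0.0, 0.234]
ft_force: [-0.1, -0.1, -1.0]
finger_gap: -0.2
grip_force: 0.0
```

Call:
send_rows --motion '[{"x": 0,"y": -0.1,"z": 0,"rx": 0,"ry": 0,"rz": 0,"claw": 1},{"x": 0,"y": -0.08,"z": 0,"rx": 0,"ry": 0,"rz": 0,"claw": 1}]'

```text
time: 6.2
ee_pos: [594.8, -25.3, 215.3]
ee_rot: [3.142, 0.0, 0.232]
ft_force: [1.0, -0.8, -0.2]
finger_gap: 0.2
grip_force: 0.6
```

Run:
```python
from h import *
s,Rm,p=pose(); im=eyes.capture("wrist"); cv2.imwrite("pics/w4.png",im[:,:,::-1]); print(p,s["ft_force"])
for c in ("wrist","top"):
  if c=="top": eyes.capture(c)
  for r in eyes.spot_point("shutter_tab",c)[:1]:
    q=watz(r["centre"],213,Rm,p) if c=="wrist" else atz(c,r["centre"],213); print(c,r["centre"],r["confidence"],q,"travel",(q-[597,-43,213])@[-.225,.974,0])
```

```text
[594.79967009 -25.34695351 215.3042814 ] [ 0.98990534 -0.83446512 -0.22813702]
wrist [266.9, 342.1] 0.6 [587.78504191  -5.16651743 213.        ] travel 38.92317759516598
top [246.7, 238.8] 0.6 [481.39375648 160.80121269 213.        ] travel 224.51378595378998
```

View pics/w4.png

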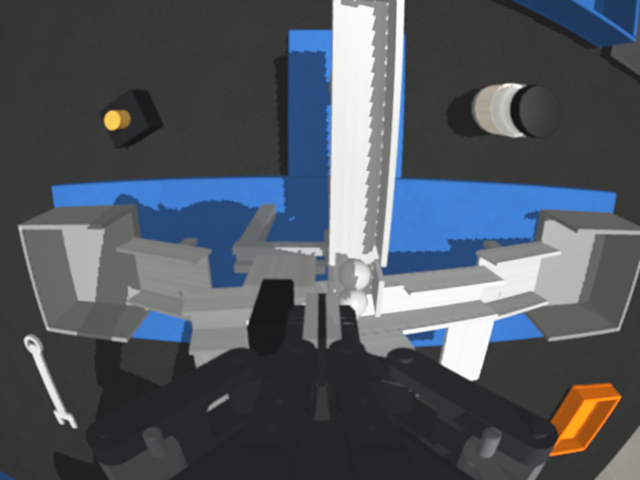

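The balls are now rolling onto the gate at about (355,275-300). Tab travel is about 39 mm, so I'm pushing on to the stop.

Call:
send_rows --motion '[{"x": 0,"y": -0.05,"z": 0,"rx": 0,"ry": 0,"rz": 0,"claw": 1},{"x": 0,"y": -0.04,"z": 0,"rx": 0,"ry": 0,"rz": 0,"claw": 1}]'

```text
time: 6.65
ee_pos: [594.0, -21.6, 215.5]
ee_rot: [3.139, -0.0, 0.232]
ft_force: [4.0, -12.5, -3.3]
finger_gap: -0.1
grip_force: 6.6
```

The force rose to 12.5 N, so the shutter is at its end stop. I'm backing off and lifting clear.

Call:
send_rows --motion '[{"x": 0,"y": 0.25,"z": 0,"rx": 0,"ry": 0,"rz": 0,"claw": 1},{"x": 0,"y": 0.1,"z": -0.5,"rx": 0,"ry": 0,"rz": 0,"claw": 1},{"x": 0,"y": 0,"z": -0.8,"rx": 0,"ry": 0,"rz": 0,"claw": 1},{"x": 0,"y": 0.6,"z": -0.6,"rx": 0,"ry": 0,"rz": 0,"claw": 1},{"x": -0.6,"y": 0.6,"z": 0,"rx": 0,"ry": 0,"rz": 0,"claw": 1},{"x": -0.6,"y": 0.6,"z": 0,"rx": 0,"ry": 0,"rz": 0,"claw": 1},{"x": -0.6,"y": 0.6,"z": 0,"rx": 0,"ry": 0,"rz": 0,"claw": 1},{"x": 0,"y": 0,"z": 0,"rx": 0,"ry": 0,"rz": 0,"claw": 1},{"x": 0,"y": 0,"z": 0,"rx": 0,"ry": 0,"rz": 0,"claw": 1}]'

```text
time: 7.78
ee_pos: [526.8, -205.8, 329.6]
ee_rot: [-3.141, -0.001, 0.232]
ft_force: [0.7, 0.1, 0.6]
finger_gap: 0.0
grip_force: 0.0
```

Run:
```python
from h import *
i=eyes.capture("scene")[170:350,170:470,::-1]
cv2.imwrite("pics/s5.png",cv2.resize(i,(780,468),interpolation=2))
for r in eyes.spot_point("shutter_tab","scene")[:1]:
  q=atz("scene",r["centre"],213);print(r,q)
for r in eyes.boxes_of("ball_1","scene"): print(r)
s=telemetry.get_state();print(s["time"],s["ft_force"])
```

```text
{'centre': [312.6, 239.1], 'confidence': 0.91} [580.79089824  -2.21348197 213.        ]
7.925 [-0.09027552  0.3579631   0.46852057]
```

View pics/s5.png

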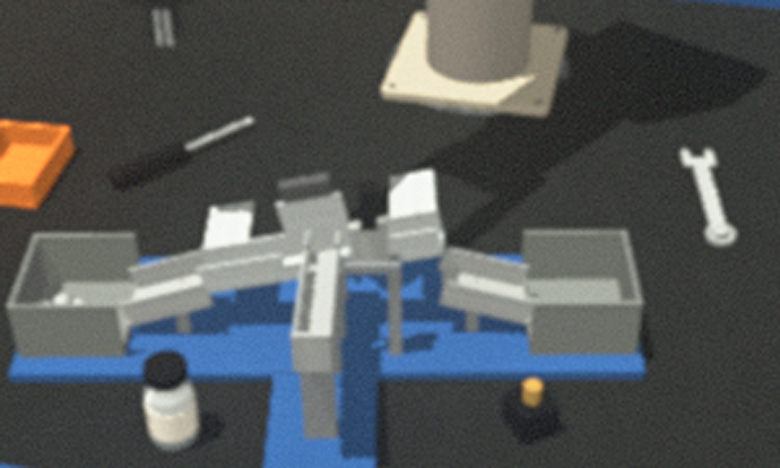

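Balls show in the right tray at crop (62-80,298), the trough is empty and the tab has moved over. I'll let them settle and count them with the wrist camera.

Call:
send_rows --motion '[{"x": -0.6,"y": 0.3,"z": 0,"rx": 0,"ry": 0,"rz": 0,"claw": 1},{"x": 0,"y": 0,"z": 0,"rx": 0,"ry": 0,"rz": 0,"claw": 1},{"x": 0,"y": 0,"z": 0,"rx": 0,"ry": 0,"rz": 0,"claw": 1},{"x": 0,"y": 0,"z": 0,"rx": 0,"ry": 0,"rz": 0,"claw": 1},{"x": 0,"y": 0,"z": 0,"rx": 0,"ry": 0,"rz": 0,"claw": 1},{"x": 0,"y": 0,"z": 0,"rx": 0,"ry": 0,"rz": 0,"claw": 1},{"x": 0,"y": 0,"z": 0,"rx": 0,"ry": 0,"rz": 0,"claw": 1},{"x": 0,"y": 0,"z": 0,"rx": 0,"ry": 0,"rz": 0,"claw": 1},{"x": 0,"y": 0,"z": 0,"rx": 0,"ry": 0,"rz": 0,"claw": 1},{"x": 0,"y": 0,"z": 0,"rx": 0,"ry": 0,"rz": 0,"claw": 1}]'

```text
time: 9.18
ee_pos: [495.8, -231.5, 329.5]
ee_rot: [-3.142, -0.0, 0.233]
ft_force: [-0.1, 0.6, -0.1]
finger_gap: -0.1
grip_force: 0.0
```

Run:
```python
from h import *
cv2.imwrite("pics/w6.png",eyes.capture("wrist")[:,:,::-1])
for r in eyes.boxes_of("ball_1","wrist"): print(r)
for k in range(8): b=eyes.capture("wrist")
for r in eyes.boxes_of("ball_1","wrist"): print(r)
```

```text
{'centre': [404.2, 110.8], 'confidence': 0.74}
{'centre': [436.7, 110.3], 'confidence': 0.71}
{'centre': [423.1, 121.2], 'confidence': 0.62}
{'centre': [434.1, 112.1], 'confidence': 0.63}
{'centre': [420.7, 119.2], 'confidence': 0.6}
{'centre': [405.6, 111.0], 'confidence': 0.53}
```

View pics/w6.png

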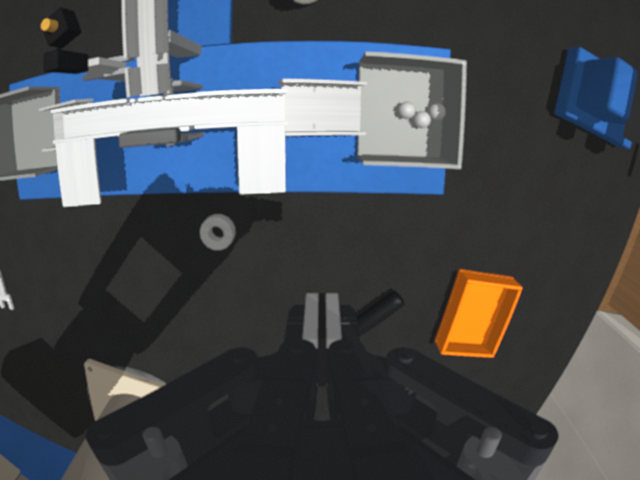

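All three balls are at rest in the right tray at about (405-437,110-120). The gate is over, and the tab has moved left to (65,62).

```bash
python3 -c "
from cell import workorder
print(workorder.sign_off())"
```

```text
the job is handed in; nothing more can be done
None
```

I rocked the gate over to the right chute, then pushed the shutter to its open stop; all three balls are at rest in the right tray, and the job is handed in (no verdict was returned).

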